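# Label the waiting parcel with the two-stage bench labeller

## Task

Two identical hand labellers stand on the packing bench; label the small carton that waits in the tray of one of them and leave the empty labeller's plunger alone. From above, press that labeller's black plunger to its halfway stop and pause there for about two seconds while the label tongue slides out over the carton, then press on fully down for a moment, and let the plunger come all the way up again. Do not shift the carton.

Things in the scene. Friction and masses are not known exactly. Their poses are not given: they have to be found in the camera images.
- plunger: Black round plunger, 50 mm across, on top of the labeller that holds the carton (grey box 110 x 110 x 90 mm, tray on its far side). Origin: centre of its top face, 137 mm above the bench; z up, x towards the tray. Travels straight down: 15 mm to the halfway stop at 2 to 6 N, holds there until about 10 N, then 15 mm more (30 in all) at 10 to 17 N to a hard stop. Springs back up when let go.
- tongue (a joint): How far the thin aluminium label tongue (50 mm wide) has slid out of the labeller's slot over the carton, in m: 0 in, about 0.06 out. Nobody touches it: it creeps out in about a second while the plunger is held at its halfway stop, sinks to just above the carton at the full press, and creeps back after the plunger is up.
- spare_plunger: The same black plunger on the other, identical labeller, whose tray is empty. Origin at the centre of its top face, 137 mm above the bench. To be left alone.
- carton: Closed cardboard carton, 75 (x) x 70 (y) x 40 (z) mm, lying loose in the tray of the labeller to be used, its centre about 107 mm from the plunger's axis along the plunger's x. Origin at the centre of its underside, 6 mm above the bench.
Things that resemble listed ones, but are neither listed nor needed, are in the scene too. What is shaped like the carton but purple or turquoise is not meant.

How it is judged:
By the outcome, as a careful person would: the job done as asked, in the order asked, and still so for the second after the job is handed in, with the robot touching nothing.
It also fails if it takes over 30 s, if anything falls off the work surface, if the arm or the gripper's body presses on something with over 40 N, if the wrist force passes 120 N, or if a joint passes its speed limit or range.

## Robot

A 6-joint arm with a two-finger parallel gripper is mounted at the origin on the work surface. World frame = base frame: x ahead of the robot, y to its left, z up, the work surface at z = 0. Lengths are in m, angles in degrees, forces in N, time in s.
With the tool pointing down it reaches from about 0.3 to 0.75 m from the base axis. Payload 8.5 kg.
Tool frame: the origin (TCP) lies between the finger pads; the fingertips stand ahead of it and the grasp point (between the pads) lies 8 mm behind it (env.tcp_to_tips is the z of the fingertips in the tool frame, in m); z points along the fingers, x is the direction in which the jaws open and shut, and the axes are right-handed (so a half turn about z gives the same grasp; the last joint's range is limited). The gripper opens to 85 mm and grips with 20 to 120 N. Pads are 22 mm wide; open, the fingers measure 114 mm over their backs; the gripper's body (76 mm by 85 mm) begins 54 mm behind the grasp point. The pads swing forward as they close: fully open they stand 13 mm farther back than shut.
Start: joints at [55.445, 21.807, 74.336, -0, 83.858, -12.336], TCP at [0.208, 0.509, 0.242] pointing down, gripper open.
Joint ranges: [-178.18, 178.18], [-50.72, 133.34], [12.68, 142.11], [-81.47, 261.47], [9.98, 163.14], [-165.26, 165.26]. Speed limits (degrees/s): [136.94, 136.94, 180, 180, 180, 180].

## Interface

Orientations are given as a 3x3 rotation matrix whose columns are the frame's x, y, z axes.
In Python, from rig import observe, viewer, env gives the robot as it stands.
- The arm moves only by the tool jog_arm, never from a script. Its arguments are lists of equal length, an entry for each row: "dr": the turn, a rotation vector about the tool's x, y, z in rad, a list of three; "slide": the shift along the tool's x, y, z in m, a list of three; "gripper": the opening, from -1 (shut) to 1 (fully open), so that 0 is half open. In form: {"dr": [[rx, ry, rz], ...], "slide": [[dx, dy, dz], ...], "gripper": [gripper, ...]}. A call has exactly 10 rows; each row shifts and turns the commanded pose from where the row before left it, along the tool's axes as they then stand; what a row does not reach is not made up. A row lasts 1/10 s, in which the tool goes at most 50 mm and 8.59 degrees, less where a joint would pass 70% of its speed; a pose out of reach is approached as far as the arm can. A call is refused whole if a number of a shift passes 0.05 or a number of a turn 0.15, either way. A call with a gripper value outside its range is refused whole. The fingers move at their own pace and stop on an object; "force" is the grip in N (left out, the last holds). Time passes only in rows, so rows that do not move let the fingers close, or fill a call up. It gives the time, the measured TCP pose, the force and the opening at its end, in the units of the state.
- observe(): the state, without advancing time (a new reading comes with each control period).
- viewer.get_image(name): name is "scene" or "top" or "wrist"; returns a dict with "pixels" (420x560x3 uint8, blue, green, red), "camera_matrix" (3x3 intrinsics, pixels), "R" (3x3) and "t" (3): a world point X has camera coordinates R X + t. Camera axes: x right, y down, z forward; pixel columns grow to the right and rows downward; lengths in m; the calibration is good to about 2 mm. A picture is of the moment at which its call begins. There is no depth.
- env.close_job(): hands the job in, once; it reports no verdict.
The state is a dict: "time_s": time; "q": joint angles; "qvel": joint speeds; "joint_efforts": joint torques, N m; "position": TCP position; "tool_rot": TCP orientation; "ft_force": force on the tool from outside, world axes, zero at the start; "wrist_torque": the same for the moment, N m; "grip_width": finger opening in m.
Only numpy, scipy, OpenCV 4.12 (cv2) and the standard library are available. Lean on these libraries where they do the work, as an engineer would, in place of code of your own. Each camera call takes 0.05 s, during which the arm holds its last target.

## Working session

There is one attempt and no reset: what is moved stays moved. The work goes in short steps, Python scripts to look and compute and a tool call to move; the robot and the scene stay as the last step left them, time stands still between calls to the robot, and variables do not carry over. Pictures are saved under pics/ and viewed, and the job is handed in when it is done.

Besides the shell and the picture viewer there is one more tool, called after "Request:" by a JSON object that holds its "api" and its "payload", one argument or row to a line. jog_arm: Moves the arm, as the interface text tells. Its arguments: {"type":"object","properties":{"dr":{"type":"array","items":{"type":"array","items":{"type":"number"}}},"slide":{"type":"array","items":{"type":"array","items":{"type":"number"}}},"gripper":{"type":"array","items":{"type":"number"}},"force":{"type":"number"}},"required":["dr","slide","gripper"]}

```bash
ls; mkdir -p pics; python3 - <<'E'
from rig import observe, viewer, env
import cv2,pickle
d={}
for n in("scene","top","wrist"):
    d[n]=viewer.get_image(n); cv2.imwrite(f"pics/{n}0.png",d[n]["pixels"])
pickle.dump(d,open("im0.pkl","wb"))
s=observe(); print(s["time_s"],s["position"],s["tool_rot"],s["ft_force"],s["grip_width"],env.tcp_to_tips)
E
```

```text
pics
0.15 [0.20787775 0.5089754  0.24184889] [[ 3.78158302e-01  9.25740729e-01 -6.33362987e-04]
 [ 9.25740266e-01 -3.78158765e-01 -9.52738893e-04]
 [-1.12150096e-03 -2.26043498e-04 -9.99999346e-01]] [-0.35300837  0.11054771 -0.14658027] 0.08554774974355756 0.011
```

View pics/scene0.png

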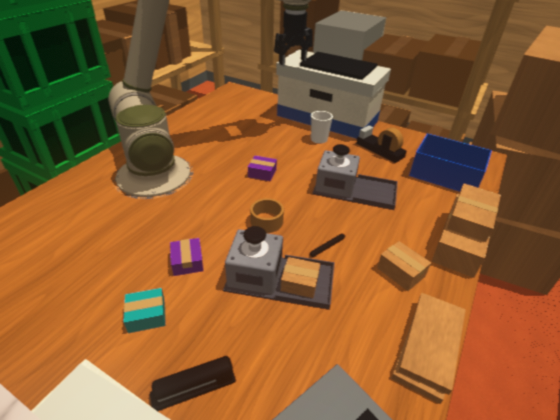

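View pics/top0.png

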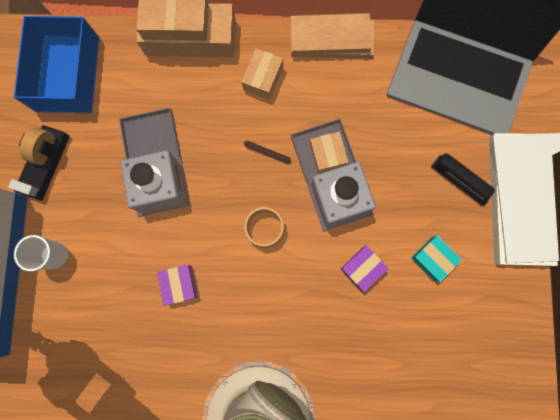

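View pics/wrist0.png

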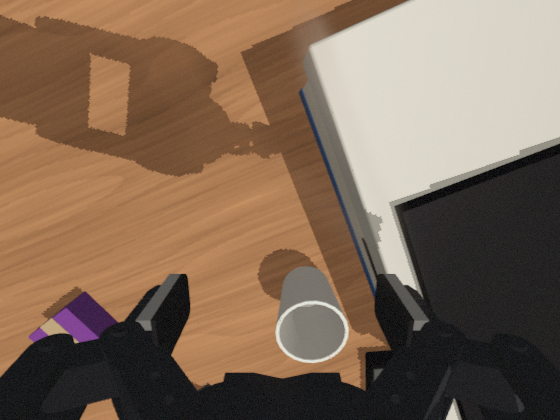

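The scene view shows two labellers. One has its plunger at top (346,190) / scene (255,236) and a brown carton in its tray at top (329,151). The spare has its plunger at top (145,176) / scene (340,152) and an empty tray. The first fits the description. I'll measure it and confirm in an enlarged crop.

```bash
cat > h.py <<'E'
import numpy as np,cv2
def ray(im,u,v):
    K,R,t=[np.array(im[k],float) for k in("camera_matrix","R","t")]
    t=t.ravel(); c=-R.T@t; d=R.T@np.linalg.solve(K,[u,v,1.]); return c,d
def plane(im,u,v,z):
    c,d=ray(im,u,v); return c+d*(z-c[2])/d[2]
def dark(im,box,thr=45):
    x0,y0,x1,y1=box; g=im["pixels"][y0:y1,x0:x1].max(2)
    m=(g<thr).astype(np.uint8)
    n,l,s,c=cv2.connectedComponentsWithStats(m); return [(s[i].tolist(),(c[i]+[x0,y0]).round(1)) for i in range(1,n) if s[i][4]>40]
E
python3 - <<'E'
import pickle,cv2,numpy as np
from h import *
d=pickle.load(open("im0.pkl","rb"))
T=d["top"];S=d["scene"]
print(dark(T,(325,165,368,215)),dark(S,(238,222,275,262)))
print(dark(T,(125,155,165,195)),dark(S,(325,140,358,165)))
print("camtop",ray(T,280,210)[0])
for n,(u,v) in dict(pl=(346.5,190),sp=(145,176)).items(): print(n,plane(T,u,v,.137))
print("carton",plane(T,329,151,.046))
print("scene pl",plane(S,255,235,.137))
a=cv2.resize(T["pixels"][110:235,275:395],None,fx=4,fy=4,interpolation=cv2.INTER_CUBIC)
b=cv2.resize(S["pixels"][215:315,215:345],None,fx=3,fy=3,interpolation=cv2.INTER_CUBIC)
o=np.zeros((500,480+390-70,3),np.uint8);o[:500,:410]=a[:,:410];o[:300,410:800]=b
cv2.imwrite("pics/crop1.png",o)
E
```

```text
[] []
[] [([9, 6, 14, 9, 94], array([340.6, 149.7]))]
camtop [ 0.30639654 -0.06534067  1.0541559 ]
pl [ 0.48702061 -0.173867    0.137     ]
sp [0.50677009 0.24212219 0.137     ]
carton [ 0.59444354 -0.14437357  0.046     ]
scene pl [ 0.49748556 -0.1803876   0.137     ]
```

View pics/crop1.png

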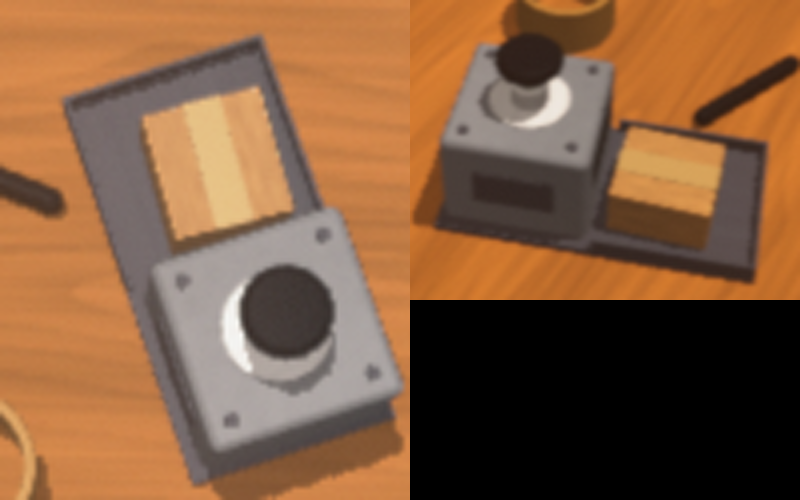

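The crop confirms it: a brown taped carton sits in this labeller's tray, with the black plunger at crop (287,311). Next I'll refine the plunger centre with a mask in both views.

```bash
python3 - <<'E'
import pickle
from h import *
d=pickle.load(open("im0.pkl","rb"))
T=d["top"];S=d["scene"]
for thr in(70,85):
  print(thr,dark(T,(325,165,368,215),thr),dark(S,(238,222,275,250),thr))
c1,d1=ray(T,346.4,187.4);c2,d2=ray(S,255,232.7)
A=np.stack([d1,-d2],1);x=np.linalg.lstsq(A,c2-c1,rcond=None)[0];print(c1+d1*x[0],c2+d2*x[1])
print(plane(T,346.4,187.4,.137),plane(S,255,232.7,.137))
for r in range(225,246):print(r,S["pixels"][r,240:272].max(1))
E
```

```text
70 [([11, 12, 22, 22, 335], array([347.1, 187.6]))] [([6, 4, 22, 18, 302], array([254.5, 234.3]))]
85 [([11, 12, 22, 22, 397], array([346.3, 187.5]))] [([5, 3, 24, 19, 331], array([254.6, 234. ]))]
[ 0.49266426 -0.17376999  0.13583846] [ 0.49301581 -0.17349273  0.13587703]
[ 0.49242866 -0.17363284  0.137     ] [ 0.49366696 -0.17447457  0.137     ]
225 [203 204 205 207 205 183 143 125 124 122 116 100  85  79  80  80  82  82
  84  86  89  89  89  89  90  89  89  90  91  92  93  95]
226 [208 210 212 214 212 192 154 125 116 110  99  80  65  60  60  60  62  64
  68  76  82  86  88  90  89  90  89  90  91  92  93  95]
227 [213 215 217 218 214 203 172 122  90  77  67  56  51  51  51  50  50  50
  53  58  65  73  81  87  88  90  90  91  91  91  93  94]
228 [210 212 213 213 208 194 160 105  66  54  51  49  49  48  48  48  48  49
  49  49  51  56  66  76  84  89  90  90  91  92  94  95]
229 [186 191 195 196 181 145 101  67  52  49  49  49  48  48  48  49  48  48
  48  48  48  49  53  61  73  83  89  90  91  92  93  95]
230 [160 158 159 153 129  87  58  50  48  49  49  49  49  49  49  49  48  4
[... 1384 characters left out ...]
 150 147 146 146 146 145]
241 [153 152 146 132 121 114  93  66  51  46  45  45  45  46  44  45  45  44
  45  47  65 108 162 200 209 191 165 151 148 146 147 146]
242 [148 140 130 123 128 134 124 103  84  73  61  51  46  44  44  44  44  46
  53  70 109 175 221 232 232 222 195 166 150 147 146 146]
243 [130 115 117 128 139 142 139 135 128 118 101  83  68  58  56  58  62  71
  86 110 145 198 231 236 236 234 223 190 158 148 146 146]
244 [110 106 123 138 144 143 143 142 137 131 130 123 108  96  92  96 104 115
 123 130 150 198 231 236 237 237 233 212 171 149 147 146]
245 [104 112 133 143 144 144 144 142 132 122 128 135 133 129 126 129 132 134
 130 124 142 196 231 237 237 237 235 222 185 155 147 146]
```

Plunger at about (0.493, -0.174, 0.137): the two views agree to about 1.5 mm and the triangulated height is 0.136, as expected. I'm moving above it now with the gripper closing.

Request:
{"api": "jog_arm", "payload": {
  "dr": [
    [0, 0, 0],
    [0, 0, 0],
    [0, 0, 0],
    [0, 0, 0],
    [0, 0, 0],
    [0, 0, 0],
    [0, 0, 0],
    [0, 0, 0],
    [0, 0, 0],
    [0, 0, 0]
  ],
  "slide": [
    [-0.01, 0.01, -0.01],
    [-0.02, 0.02, 0],
    [-0.03, 0.03, 0],
    [-0.03, 0.03, 0],
    [-0.03, 0.03, 0],
    [-0.03, 0.03, 0],
    [-0.03, 0.03, 0],
    [-0.03, 0.03, 0],
    [-0.03, 0.03, 0],
    [-0.03, 0.03, 0]
  ],
  "gripper": [-1, -1, -1, -1, -1, -1, -1, -1, -1, -1],
  "force": 40
}}

```text
time_s: 1.15
position: [0.3558, 0.1549, 0.2531]
tool_rot: [[0.378, 0.926, 0.001], [0.926, -0.378, -0.0], [0.0, 0.001, -1.0]]
ft_force: [1.6, 0.2, 0.1]
grip_width: 0.0005
```

Request:
{"api": "jog_arm", "payload": {
  "dr": [
    [0, 0, 0],
    [0, 0, 0],
    [0, 0, 0],
    [0, 0, 0],
    [0, 0, 0],
    [0, 0, 0],
    [0, 0, 0],
    [0, 0, 0],
    [0, 0, 0],
    [0, 0, 0]
  ],
  "slide": [
    [-0.03, 0.03, 0],
    [-0.03, 0.03, 0],
    [-0.03, 0.03, 0],
    [-0.03, 0.03, 0],
    [-0.03, 0.03, 0],
    [-0.03, 0.03, 0],
    [-0.03, 0.03, 0],
    [-0.02, 0.02, 0],
    [-0.01, 0.01, 0],
    [0, 0, 0]
  ],
  "gripper": [-1, -1, -1, -1, -1, -1, -1, -1, -1, -1]
}}

```text
time_s: 2.15
position: [0.4871, -0.157, 0.2524]
tool_rot: [[0.38, 0.925, -0.0], [0.925, -0.38, 0.0], [-0.0, -0.0, -1.0]]
ft_force: [-0.3, 0.8, 0.0]
grip_width: -0.0
```

Request:
{"api": "jog_arm", "payload": {
  "dr": [
    [0, 0, 0],
    [0, 0, 0],
    [0, 0, 0],
    [0, 0, 0],
    [0, 0, 0],
    [0, 0, 0],
    [0, 0, 0],
    [0, 0, 0],
    [0, 0, 0],
    [0, 0, 0]
  ],
  "slide": [
    [-0.007, 0.006, 0],
    [-0.006, 0.006, 0],
    [0, 0, 0.01],
    [0, 0, 0.015],
    [0, 0, 0.02],
    [0, 0, 0.015],
    [0, 0, 0.01],
    [0, 0, 0.01],
    [0, 0, 0],
    [0, 0, 0]
  ],
  "gripper": [-1, -1, -1, -1, -1, -1, -1, -1, -1, -1]
}}

```text
time_s: 3.15
position: [0.4936, -0.1724, 0.1726]
tool_rot: [[0.378, 0.926, 0.0], [0.926, -0.378, -0.0], [-0.0, 0.001, -1.0]]
ft_force: [-0.6, -0.0, 0.0]
grip_width: -0.0003
```

```bash
python3 - <<'E'
from rig import observe, viewer
import cv2,pickle,numpy as np
d={n:viewer.get_image(n) for n in("scene","wrist")}
pickle.dump(d,open("im1.pkl","wb"))
o=np.zeros((420,800,3),np.uint8)
o[:360,:400]=cv2.resize(d["scene"]["pixels"][200:320,200:333],(400,360),interpolation=cv2.INTER_CUBIC)
o[:300,400:]=cv2.resize(d["wrist"]["pixels"],(400,300));cv2.imwrite("pics/p2.png",o)
s=observe();print(s["time_s"],s["position"],s["ft_force"])
E
```

```text
3.25 [ 0.49369415 -0.17254703  0.1729241 ] [-0.47761881 -0.38583102 -0.47040704]
```

View pics/p2.png

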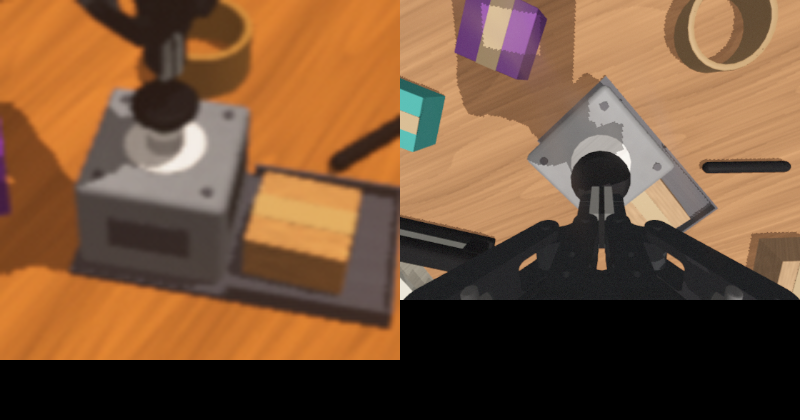

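The wrist view shows the closed tips centred over the black cap at (600,180), and the scene view agrees. I'm pressing gently towards the halfway stop.

Request:
{"api": "jog_arm", "payload": {
  "dr": [
    [0, 0, 0],
    [0, 0, 0],
    [0, 0, 0],
    [0, 0, 0],
    [0, 0, 0],
    [0, 0, 0],
    [0, 0, 0],
    [0, 0, 0],
    [0, 0, 0],
    [0, 0, 0]
  ],
  "slide": [
    [0, 0, 0.005],
    [0, 0, 0.006],
    [0, 0, 0.006],
    [0, 0, 0.005],
    [0, 0, 0.004],
    [0, 0, 0.004],
    [0, 0, 0.003],
    [0, 0, 0.002],
    [0, 0, 0],
    [0, 0, 0]
  ],
  "gripper": [-1, -1, -1, -1, -1, -1, -1, -1, -1, -1]
}}

```text
time_s: 4.25
position: [0.4934, -0.1724, 0.1375]
tool_rot: [[0.378, 0.926, -0.0], [0.926, -0.378, 0.0], [-0.0, -0.0, -1.0]]
ft_force: [-2.3, 0.9, 4.3]
grip_width: 0.0005
```

Request:
{"api": "jog_arm", "payload": {
  "dr": [
    [0, 0, 0],
    [0, 0, 0],
    [0, 0, 0],
    [0, 0, 0],
    [0, 0, 0],
    [0, 0, 0],
    [0, 0, 0],
    [0, 0, 0],
    [0, 0, 0],
    [0, 0, 0]
  ],
  "slide": [
    [0, 0, 0.001],
    [0, 0, 0.001],
    [0, 0, 0.001],
    [0, 0, 0.001],
    [0, 0, 0.0005],
    [0, 0, 0],
    [0, 0, 0],
    [0, 0, 0],
    [0, 0, 0],
    [0, 0, 0]
  ],
  "gripper": [-1, -1, -1, -1, -1, -1, -1, -1, -1, -1]
}}

```text
time_s: 5.25
position: [0.4934, -0.1724, 0.133]
tool_rot: [[0.378, 0.926, 0.0], [0.926, -0.378, -0.0], [-0.0, 0.0, -1.0]]
ft_force: [-4.2, 1.6, 7.4]
grip_width: -0.0003
```

```bash
cat > snap.py <<'E'
import sys,cv2,numpy as np
from rig import observe, viewer
s=observe();print(s["time_s"],s["position"],s["ft_force"])
im=viewer.get_image("scene")["pixels"]
cv2.imwrite(sys.argv[1],cv2.resize(im[200:320,200:350],(750,600),interpolation=cv2.INTER_CUBIC))
s=observe();print(s["time_s"],s["position"],s["ft_force"])
E
python3 snap.py pics/p3.png
```

```text
5.25 [ 0.49339448 -0.17240354  0.13302681] [-4.1988976   1.61623248  7.42537384]
5.3 [ 0.49339422 -0.17240072  0.13305836] [-3.7717173   1.7185585   7.53420067]
```

View pics/p3.png

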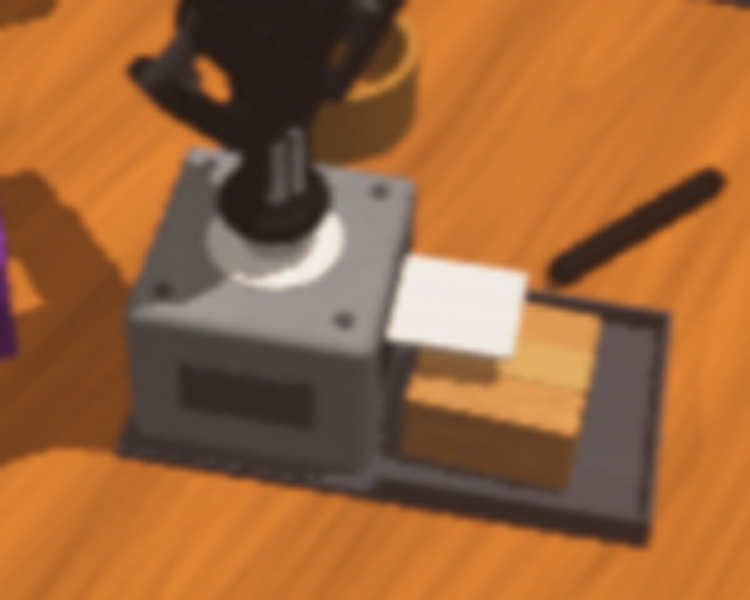

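The scene view shows the tongue out over the carton at (455,305), with force 7.5 N at the stop (between the 6 and 10 N limits) and the carton in place. I'll keep holding, then press on.

Request:
{"api": "jog_arm", "payload": {
  "dr": [
    [0, 0, 0],
    [0, 0, 0],
    [0, 0, 0],
    [0, 0, 0],
    [0, 0, 0],
    [0, 0, 0],
    [0, 0, 0],
    [0, 0, 0],
    [0, 0, 0],
    [0, 0, 0]
  ],
  "slide": [
    [0, 0, 0],
    [0, 0, 0],
    [0, 0, 0],
    [0, 0, 0],
    [0, 0, 0],
    [0, 0, 0],
    [0, 0, 0],
    [0, 0, 0],
    [0, 0, 0],
    [0, 0, 0]
  ],
  "gripper": [-1, -1, -1, -1, -1, -1, -1, -1, -1, -1]
}}

```text
time_s: 6.3
position: [0.4934, -0.1724, 0.133]
tool_rot: [[0.378, 0.926, 0.0], [0.926, -0.378, -0.0], [-0.0, 0.0, -1.0]]
ft_force: [-2.8, 1.1, 7.4]
grip_width: -0.0002
```

Request:
{"api": "jog_arm", "payload": {
  "dr": [
    [0, 0, 0],
    [0, 0, 0],
    [0, 0, 0],
    [0, 0, 0],
    [0, 0, 0],
    [0, 0, 0],
    [0, 0, 0],
    [0, 0, 0],
    [0, 0, 0],
    [0, 0, 0]
  ],
  "slide": [
    [0, 0, 0],
    [0, 0, 0],
    [0, 0, 0],
    [0, 0, 0.002],
    [0, 0, 0.003],
    [0, 0, 0.003],
    [0, 0, 0.003],
    [0, 0, 0.002],
    [0, 0, 0.001],
    [0, 0, 0]
  ],
  "gripper": [-1, -1, -1, -1, -1, -1, -1, -1, -1, -1]
}}

```text
time_s: 7.3
position: [0.4934, -0.1724, 0.1197]
tool_rot: [[0.378, 0.926, 0.001], [0.926, -0.378, -0.0], [-0.0, 0.001, -1.0]]
ft_force: [-6.4, 2.2, 15.6]
grip_width: -0.0001
```

Request:
{"api": "jog_arm", "payload": {
  "dr": [
    [0, 0, 0],
    [0, 0, 0],
    [0, 0, 0],
    [0, 0, 0],
    [0, 0, 0],
    [0, 0, 0],
    [0, 0, 0],
    [0, 0, 0],
    [0, 0, 0],
    [0, 0, 0]
  ],
  "slide": [
    [0, 0, 0.0005],
    [0, 0, 0.0005],
    [0, 0, 0.0005],
    [0, 0, 0.0003],
    [0, 0, 0],
    [0, 0, 0],
    [0, 0, 0],
    [0, 0, 0],
    [0, 0, 0],
    [0, 0, 0]
  ],
  "gripper": [-1, -1, -1, -1, -1, -1, -1, -1, -1, -1]
}}

```text
time_s: 8.3
position: [0.4934, -0.1724, 0.1181]
tool_rot: [[0.378, 0.926, 0.001], [0.926, -0.378, -0.001], [-0.0, 0.001, -1.0]]
ft_force: [-6.4, 3.4, 15.7]
grip_width: -0.0001
```

```bash
python3 snap.py pics/p4.png
```

```text
8.3 [ 0.49343956 -0.17241069  0.11810909] [-6.40923869  3.4140618  15.70648929]
8.35 [ 0.49343444 -0.17239863  0.1181116 ] [-6.73906667  2.99058527 16.80112332]
```

View pics/p4.png

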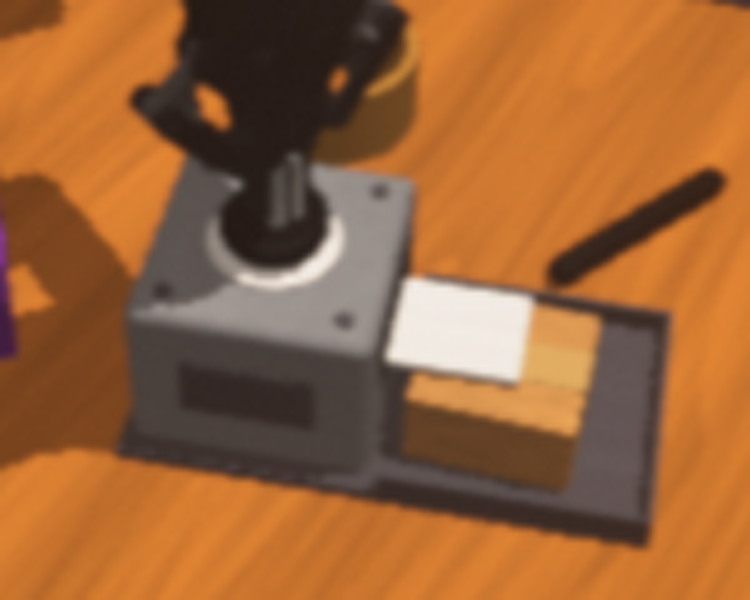

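The tongue has sunk onto the carton at (460,330), but there's no clear hard-stop force yet, so I'll go a touch further.

Request:
{"api": "jog_arm", "payload": {
  "dr": [
    [0, 0, 0],
    [0, 0, 0],
    [0, 0, 0],
    [0, 0, 0],
    [0, 0, 0],
    [0, 0, 0],
    [0, 0, 0],
    [0, 0, 0],
    [0, 0, 0],
    [0, 0, 0]
  ],
  "slide": [
    [0, 0, 0.0003],
    [0, 0, 0.0003],
    [0, 0, 0.0003],
    [0, 0, 0.0003],
    [0, 0, 0],
    [0, 0, 0],
    [0, 0, 0],
    [0, 0, 0],
    [0, 0, 0],
    [0, 0, 0]
  ],
  "gripper": [-1, -1, -1, -1, -1, -1, -1, -1, -1, -1]
}}

```text
time_s: 9.35
position: [0.4935, -0.1724, 0.1178]
tool_rot: [[0.378, 0.926, 0.001], [0.926, -0.378, -0.001], [-0.001, 0.002, -1.0]]
ft_force: [-8.9, 4.1, 24.8]
grip_width: 0.0003
```

The hard stop shows at 24.8 N, with z stalled at 0.1178. I'm releasing straight up.

Request:
{"api": "jog_arm", "payload": {
  "dr": [
    [0, 0, 0],
    [0, 0, 0],
    [0, 0, 0],
    [0, 0, 0],
    [0, 0, 0],
    [0, 0, 0],
    [0, 0, 0],
    [0, 0, 0],
    [0, 0, 0],
    [0, 0, 0]
  ],
  "slide": [
    [0, 0, -0.004],
    [0, 0, -0.008],
    [0, 0, -0.01],
    [0, 0, -0.01],
    [0, 0, -0.015],
    [0, 0, -0.02],
    [0, 0, -0.02],
    [0, 0, -0.02],
    [0, 0, -0.01],
    [0, 0, 0]
  ],
  "gripper": [-1, -1, -1, -1, -1, -1, -1, -1, -1, -1]
}}

```text
time_s: 10.35
position: [0.4939, -0.1727, 0.2336]
tool_rot: [[0.378, 0.926, 0.002], [0.926, -0.378, -0.001], [-0.0, 0.002, -1.0]]
ft_force: [0.1, 0.6, -0.5]
grip_width: -0.0001
```

Request:
{"api": "jog_arm", "payload": {
  "dr": [
    [0, 0, 0],
    [0, 0, 0],
    [0, 0, 0],
    [0, 0, 0],
    [0, 0, 0],
    [0, 0, 0],
    [0, 0, 0],
    [0, 0, 0],
    [0, 0, 0],
    [0, 0, 0]
  ],
  "slide": [
    [0, 0, 0],
    [0, 0, 0],
    [0, 0, 0],
    [0, 0, 0],
    [0, 0, 0],
    [0, 0, 0],
    [0, 0, 0],
    [0, 0, 0],
    [0, 0, 0],
    [0, 0, 0]
  ],
  "gripper": [-1, -1, -1, -1, -1, -1, -1, -1, -1, -1]
}}

```text
time_s: 11.35
position: [0.4934, -0.1724, 0.2328]
tool_rot: [[0.378, 0.926, 0.0], [0.926, -0.378, -0.0], [-0.0, 0.0, -1.0]]
ft_force: [0.3, -0.0, -0.2]
grip_width: -0.0003
```

```bash
python3 snap.py pics/p5.png
```

```text
11.35 [ 0.49344801 -0.17241179  0.23284451] [ 0.34180006 -0.03013719 -0.18414601]
11.4 [ 0.49343359 -0.17241789  0.23283351] [-0.5301763   0.30081971 -0.8915215 ]
```

View pics/p5.png

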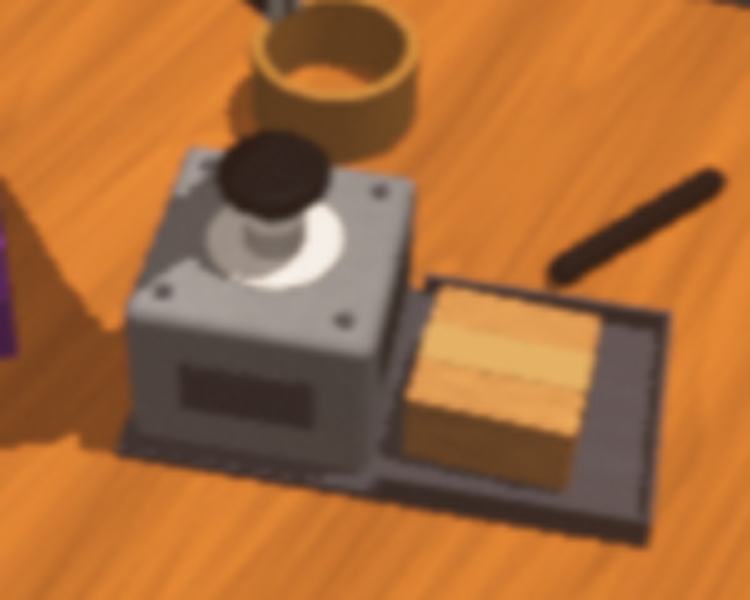

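The plunger is fully up at (273,175), the tongue is back in, and the carton's corner is still at (565,487). I'll do a numeric check of the carton and hand in.

```bash
python3 - <<'E'
import pickle,cv2,numpy as np
from rig import viewer,env
d=pickle.load(open("im0.pkl","rb"))["scene"]["pixels"]
n=viewer.get_image("scene")["pixels"]
for b in((275,250,335,305),(238,222,275,250),(310,140,400,205)):
    x0,y0,x1,y1=b;a=cv2.absdiff(d[y0:y1,x0:x1],n[y0:y1,x0:x1]);print(b,a.mean().round(2),a.max())
env.close_job()
E
```

```text
(275, 250, 335, 305) 8.85 17
(238, 222, 275, 250) 9.19 58
(310, 140, 400, 205) 8.18 17
the job is handed in; nothing more can be done
```

The carton is labelled and the job is handed in, at about 11.5 s of the 30 s allowed. I used the labeller with the brown carton in its tray, found at (0.493, -0.174), and never touched the spare.

- **Halfway stop:** I held the plunger there for about two seconds at about 7.4 N, and the picture showed the tongue out over the carton.
- **Full press:** The hard stop showed as 24.8 N with the height stalled at 30 mm of travel. I crept the last 1.5 mm, so the plunger was within about 2 mm of the bottom for roughly two seconds.
- **Release:** I lifted straight up. The last picture shows the plunger fully up, the tongue back in and the gripper clear, with wrist force near zero.
- **Carton and spare:** Compared with the first picture, the carton and spare areas differ only by a small, even brightness change (at most 17 of 255), so neither shows any shift. The larger difference at the used plunger (up to 58) is probably the arm's shadow, though I did not check that separately.

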